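Refit a gas hob knob and press it in

ROBOT

A 6-joint arm with a two-finger parallel gripper is mounted at the origin on the work surface. World frame = base frame: x ahead of the robot, y to its left, z up, the work surface at z = 0. Lengths are in m, angles in rad, forces in N, time in s.
With the tool pointing down it reaches from about 0.425 to 0.95 m from the base axis. Payload 3.5 kg.
Tool frame: the origin (TCP) lies on the centre line of the jaws, within the pads' length; the fingertips stand 17 mm ahead of it and the grasp point (between the pads) lies 2 mm behind it; z points along the fingers, y is the line along which they close (so a half turn about z gives the same grasp; the last joint's range is limited). The gripper opens to 85 mm and grips with 20 to 120 N. Pads are 22 mm wide; open, the fingers measure 114 mm over their backs; the gripper's body (76 mm by 85 mm) begins 54 mm behind the grasp point. The pads swing forward as they close: fully open they stand 13 mm farther back than shut.
Start: joints at [-1.429, 0.286, 1.577, -0, 1.279, -0.15], TCP at [0.194, -0.646, 0.248] pointing down, gripper open.
Joint ranges: [-2.77, 2.77], [-0.9, 2.22], [0.21, 2.48], [-1.53, 4.67], [0.24, 2.81], [-2.84, 2.84]. Speed limits (rad/s): [2.79, 2.79, 3.14, 3.14, 3.14, 3.14].

INTERFACE

Orientations are given as a unit quaternion [x, y, z, w].
In Python, from plant import ctrl gives the robot as it stands. The module is installed in compiled form; this text tells all that it offers.
- The arm moves only by the tool drive_tool, never from a script. Its argument "moves" is a list of rows, each a list of 3 entries, a list of its own where there are three numbers: the turn, a rotation vector about the tool's x, y, z in rad, then the shift along the tool's x, y, z in m, then the finger opening in m, from 0 to 0.0854. A call has 1 to 5 rows; each row shifts and turns the commanded pose from where the row before left it, along the tool's axes as they then stand; what a row does not reach is not made up. A row lasts 1/8 s, in which the tool goes at most 62.5 mm and 10.7 degrees, less where a joint would pass 70% of its speed; a pose out of reach is approached as far as the arm can. A call with a gripper value outside its range is refused whole. The fingers move at their own pace and stop on an object; "grip_force" is the grip in N (left out, the last holds). Time passes only in rows, so rows that do not move let the fingers close. It gives the time, the measured TCP pose, the force, the opening and the grip force at its end, in the units of the state.
- ctrl.get_state(): the state, without advancing time (a new reading comes with each control period).
- ctrl.read_camera(name): name is "scene" or "top" or "wrist"; returns a dict with "image" (384x512x3 uint8, red, green, blue), "fx", "fy", "cx", "cy" (pixels), "dist" ([k1, k2, p1, p2, k3] as OpenCV has them; the pictures are not rectified), "R" (3x3) and "t" (3): a world point X has camera coordinates R X + t. Camera axes: x right, y down, z forward; pixel columns grow to the right and rows downward; lengths in m; the calibration is good to about 2 mm. A picture is of the moment at which its call begins. There is no depth.
- ctrl.sign_off(): hands the job in; it is judged then, once.
The state is a dict: "time": time; "qpos": joint angles; "dq": joint speeds; "joint_efforts": joint torques, N m; "eef_pos": TCP position; "tcp_rot": TCP orientation; "contact_force": force on the tool from outside, world axes, zero at the start; "wrist_torque": the same for the moment, N m; "opening": opening from 0.0 (shut) to 1.0 (fully open); "finger_force": force on a finger pad.
Only numpy, scipy, OpenCV 4.12 (cv2) and the standard library are available. Lean on these libraries where they do the work, as an engineer would, in place of code of your own. Each camera call takes 0.05 s, during which the arm holds its last target. There are 200 camera calls.

TASK

One control knob of the two-burner gas hob was pulled off for cleaning and lies on the counter. Pick it up by its grip bar, turn it so that its D-shaped socket matches the bare valve stem, push it fully home on the stem, then press it right in against the valve spring, as when sparking the igniter; finish with the knob still gripped and kept pressed all the way in. Leave the crouton tray, the cheese bowl and the spice jar where they stand.

Things in the scene. Friction and masses are not known exactly. Their poses are not given: they have to be found in the camera images.
- hob: fixed two-burner gas hob, steel deck 510 (x) by 300 (y) mm, its top 8 mm above the counter. Origin: centre of its underside. x points from its front edge (knob side, nearest the robot) to its rear. The two valves are at x = -185, y = +55 and y = -55 mm; which one is bare varies. Cast-iron pan supports begin 76 mm behind the valves and reach 53 mm above the counter
- valve: the bare valve: a flat aluminium ring 54 mm across and 3 mm high on the hob deck, out of whose middle the brass stem stands straight up; fixed. Origin: on the valve axis at the deck's top; same axes as the hob
- stem_tip (a point): centre line of the bare brass valve stem at its top end, 24 mm above the deck when not pressed. The stem is a D-shaft 12 mm in diameter with one flat 1 mm from its centre line over its whole height; the flat faces +x of this frame (to the rear of the hob). The top 2.5 mm are chamfered by 1.5 mm. z points up
- stem (a joint): how far the bare stem is pressed down into the valve, m: 0 at rest, 0.005 at the stop. A spring resists with 3 N at the start, 8 N at the stop; beyond that it is solid. The stem does not turn
- fitted_knob: the other valve, wearing a knob of the same shape at its normal rest height (bottom of skirt 9 mm, top 41 mm above the deck), pointer to the hob's rear; fixed, not to be used. Origin: on its axis at the deck's top
- knob: loose black plastic knob, about 60 g, upright on the counter, socket down. Round skirt 46 mm across, 7 mm high; on it a grip bar 18 mm wide (y), flat upright sides from x = -23 to +18 mm, top 32 mm above the underside; at +x the bar ends in a pointed nose (tip x = +27) with a white pointer line on top. Origin: centre of the underside, on the socket axis; z up, x to the pointer
- knob_socket (a point): on the knob's axis at the closed end of its D socket, 15 mm above its underside; axes as the knob. Socket 13 mm across, its flat 1.6 mm from the axis on the pointer side (+x): it fits the stem only with knob x along stem_tip x, within about 6 degrees, else it jams. Fully home it meets the stem tip: underside then 9 mm above the deck, 4 mm when pressed in
- tray: black food tray of croutons, 138 x 216 mm, 55 mm high; bystander. Origin: centre of underside
- bowl: small blue bowl of grated cheese, 112 mm across, 75 mm high; bystander. Origin: centre of underside
- jar: amber glass spice jar with steel cap, 48 mm across, 95 mm high; bystander. Origin: centre of underside
- knob_pointer (a point): tip of the knob's pointer nose, at the height of the bar's top (27 mm along x and 32 mm up from the knob's origin)
Not all that is in view belongs to the job. Leave any orange look-alike of the knob alone.

How it is judged:
By the outcome, as a careful person would: the job done as asked, in the order asked, and still so for the second after the job is handed in, while the arm keeps its last pose, push and grip.
It also fails if it takes over 38 s, if anything falls off the work surface, if the arm or the gripper's body presses on something with over 40 N, if the wrist force passes 120 N, or if a joint passes its speed limit or range.

## Working session

There is one attempt and no reset: what is moved stays moved. The work goes in short steps, Python scripts to look and compute and a tool call to move; the robot and the scene stay as the last step left them, time stands still between calls to the robot, and variables do not carry over. Pictures are saved under pics/ and viewed, at most 10 in all, crops included, and the job is handed in when it is done.

Besides the shell and the picture viewer there is one more tool, called after ">>>" as name(argument=value, ...), one argument or row to a line, values as JSON. drive_tool: Moves the arm, as the interface text tells. Its arguments: {"type":"object","properties":{"moves":{"type":"array","items":{"type":"array"}},"grip_force":{"type":"number"}},"required":["moves"]}

```bash
mkdir -p pics
cat > h.py <<'E'
import numpy as np, cv2, json
from plant import ctrl
def cam(n,f=None):
    c=ctrl.read_camera(n)
    if f: cv2.imwrite('pics/'+f,c['image'][:,:,::-1])
    return c
def ray(c,uv,z):
    K=np.array([[c['fx'],0,c['cx']],[0,c['fy'],c['cy']],[0,0,1]])
    p=cv2.undistortPoints(np.array(uv,float).reshape(-1,1,2),K,np.array(c['dist'],float)).reshape(-1,2)
    R=np.array(c['R']);t=np.array(c['t']);o=-R.T@t
    d=np.c_[p,np.ones(len(p))]@R
    return o+d*((z-o[2])/d[:,2])[:,None]
def proj(c,X):
    K=np.array([[c['fx'],0,c['cx']],[0,c['fy'],c['cy']],[0,0,1]])
    return cv2.projectPoints(np.array(X,float).reshape(-1,1,3),cv2.Rodrigues(np.array(c['R']))[0],np.array(c['t'],float),K,np.array(c['dist'],float))[0].reshape(-1,2)
E
python3 - <<'E'
from h import *
a=cam('scene');b=cam('top')
cv2.imwrite('pics/a.png',a['image'][:,:,::-1]);cv2.imwrite('pics/b.png',b['image'][:,:,::-1])
s=ctrl.get_state();print(s)
E
```

```text
{'time': 0.1, 'qpos': array([-1.42900102e+00,  2.87124366e-01,  1.57807138e+00,  9.62146832e-06,
        1.27857385e+00, -1.49983030e-01]), 'dq': array([ 0.00109314, -0.00030564, -0.00487025,  0.00223878,  0.00048299,
        0.00143227]), 'joint_efforts': array([ 5.44045379e-04, -4.07299554e+01, -2.93697506e+01, -1.34118841e-04,
        3.45938519e-03,  1.45521722e-05]), 'eef_pos': array([ 0.19412795, -0.64588953,  0.24703184]), 'tcp_rot': array([ 9.89376653e-01,  1.45370748e-01,  9.06127395e-06, -1.08844264e-03]), 'contact_force': array([ 0.95111515, -0.21026615,  0.55926921]), 'wrist_torque': array([ 0.00754344,  0.00921097, -0.00742542]), 'finger_force': 0.0, 'opening': 0.9949846058952712}
```

View pics/b.png

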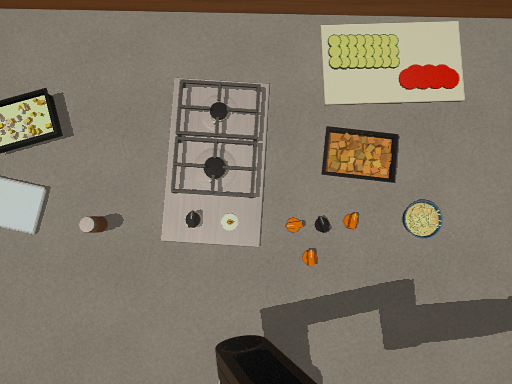

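View pics/a.png

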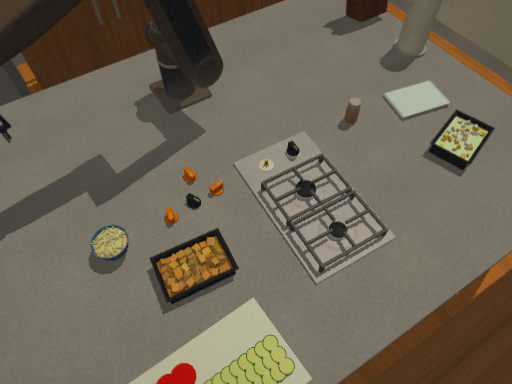

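The top view shows the loose black knob at (322,224), the bare valve at (229,222) and the fitted knob at (193,219). The orange decoys are at (294,225), (352,220) and (310,258). Next I'll measure in the top view.

Run:
```python
from h import *
b=cam('top')
print(ray(b,[[322,224]],.02),ray(b,[[229,222]],.02),ray(b,[[193,219]],.045),ray(b,[[294,225],[352,220],[310,258]],.02))
im=b['image'].copy()
c=im[200:275,155:365][:,:,::-1]
cv2.imwrite('pics/b2.png',cv2.resize(c,None,fx=3.8,fy=3.8,interpolation=cv2.INTER_CUBIC))
# hob corners by pixel
P=ray(b,[[175,79],[269,83],[260,246],[162,240]],.008);print(P)
for i in range(4): d=P[(i+1)%4]-P[i];print(np.linalg.norm(d),np.degrees(np.arctan2(d[1],d[0])))
print(-np.array(b['R']).T@b['t'])
```

```text
[[ 0.50837626 -0.19922384  0.02      ]] [[0.50923198 0.07996815 0.02      ]] [[0.51604848 0.18429435 0.045     ]] [[ 0.5038453  -0.11518803  0.02      ]
 [ 0.52200745 -0.28939291  0.02      ]
 [ 0.40679515 -0.16369741  0.02      ]]
[[ 0.9527266   0.26018504  0.008     ]
 [ 0.94553336 -0.03456535  0.008     ]
 [ 0.43875558 -0.01457069  0.008     ]
 [ 0.45132122  0.28171611  0.008     ]]
0.29483815009147507 -91.39799948464038
0.5071720656080134 177.74059569595775
0.2965531379174671 87.571517873847
0.5018674567210096 -2.4588532269174084
[0.50887721 0.01887177 1.09953487]
```

View pics/b2.png

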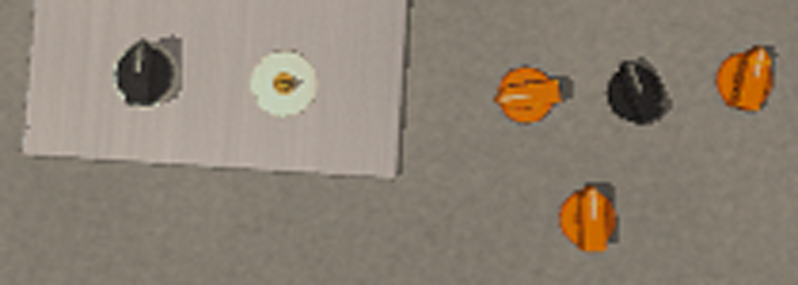

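The bare stem's flat faces the hob's rear. Hob yaw is about -2.3°, and the knob pointer is about +10–15°. I'll move above the knob.

>>> drive_tool(
  moves=[
    [[0,0,0],[0.043,-0.034,0.005],0.04],
    [[0,0,0],[0.043,-0.034,0.005],0.04],
    [[0,0,0],[0.043,-0.034,0.005],0.04],
    [[0,0,0],[0.043,-0.034,0.005],0.04],
    [[0,0,0],[0.043,-0.034,0.005],0.04],
  ],
)

```text
time: 0.78
eef_pos: [0.3519, -0.4201, 0.2229]
tcp_rot: [0.989, 0.145, 0.0, -0.0]
contact_force: [-0.2, 0.4, -0.6]
opening: 0.47
finger_force: 0.0
```

>>> drive_tool(
  moves=[
    [[0,0,0],[0.043,-0.034,0.005],0.04],
    [[0,0,0],[0.043,-0.034,0.005],0.04],
    [[0,0,0],[0.043,-0.034,0.005],0.04],
    [[0,0,0],[0.043,-0.034,0.005],0.04],
    [[0,0,0],[0.043,-0.034,0.005],0.04],
  ],
)

```text
time: 1.4
eef_pos: [0.5089, -0.1954, 0.198]
tcp_rot: [0.989, 0.145, -0.0, 0.0]
contact_force: [-0.2, -0.9, -0.0]
opening: 0.471
finger_force: 0.0
```

>>> drive_tool(
  moves=[
    [[0,0,0],[0,0,0],0.04],
    [[0,0,0],[0,0,0],0.04],
  ],
)

```text
time: 1.65
eef_pos: [0.508, -0.1971, 0.1981]
tcp_rot: [0.989, 0.146, -0.0, 0.0]
contact_force: [-0.4, -0.2, 0.1]
opening: 0.471
finger_force: 0.0
```

Run:
```python
from h import *
c=cam('wrist','w1.png')
s=ctrl.get_state();print(s['time'],s['eef_pos'],s['tcp_rot'],s['opening'])
print(-np.array(c['R']).T@c['t'],c['R'],proj(c,[[.508,-.199,.032]]))
```

```text
1.7 [ 0.50784885 -0.1977296   0.19827256] [ 9.89417802e-01  1.45094334e-01 -1.80992001e-04  1.16598745e-04] 0.46814003362716516
[ 0.5832285  -0.17474552  0.32395752] [[ 2.88032944e-01 -9.57620303e-01 -6.14483029e-04]
 [-9.11631252e-01 -2.74396714e-01  3.05998208e-01]
 [-2.93198709e-01 -8.75773829e-02 -9.52031890e-01]] [[248.89204901 176.3662326 ]]
```

View pics/w1.png

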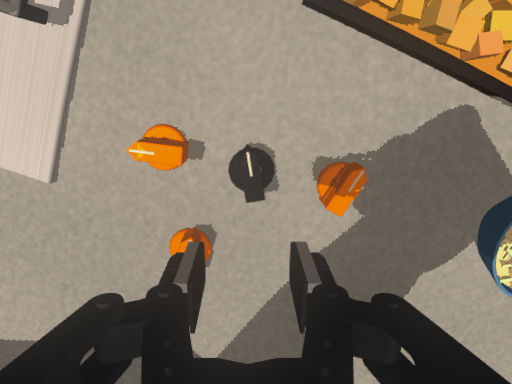

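The black knob shows at (252,172) with its white pointer line from (248,152) to (251,178), and the oranges are well apart. I'll measure it precisely.

```bash
cat >> h.py <<'E'
def line_ends(m,off):
    n,L,st,ce=cv2.connectedComponentsWithStats(m.astype(np.uint8))
    i=1+np.argmax(st[1:,4]);ys,xs=np.where(L==i);p=np.c_[xs,ys].astype(float)
    mu=p.mean(0);v=np.linalg.svd(p-mu)[2][0] if len(p)<5000 else None
    q=(p-mu)@v
    return np.array([mu+v*q.min(),mu+v*q.max()])+off,len(p)
E
python3 - <<'E'
from h import *
c=cam('wrist');x0,y0=222,140
I=c['image'][y0:212,x0:282].astype(int);g=I.max(2);sat=g-I.min(2)
dark=(g<60)
hull_m=np.zeros(g.shape,np.uint8)
cn=max(cv2.findContours(dark.astype(np.uint8),0,2)[0],key=cv2.contourArea)
cv2.drawContours(hull_m,[cn],-1,1,-1)
e,n=line_ends((g>150)&(hull_m>0),[x0,y0]);print(e,n)
W=ray(c,e,.032);d=W[0]-W[1];d*=np.sign(d[0]);print(W,np.degrees(np.arctan2(d[1],d[0])),np.linalg.norm(d))
# bar tail: lowest part at z=.032; skirt left/right extents at z~.007
p=cn[:,0,:]+[x0,y0]
P=ray(c,p,.007);l=P[P[:,1].argmax()];r=P[P[:,1].argmin()];print(l,r,(l+r)/2)
print('tail',ray(c,p[p[:,1]>=p[:,1].max()-1],.032).mean(0))
# skirt circle fit: contour points in upper part
q=P[(p[:,1]<182)];A=np.c_[2*q[:,:2],np.ones(len(q))];s=np.linalg.lstsq(A,(q[:,:2]**2).sum(1),rcond=None)[0]
print('circ',s[:2],np.sqrt(s[2]+s[:2]@s[:2]))
# fit, z=0.003 lower edge ambiguity reported by radius
E
```

```text
Traceback (most recent call last):
  File "h.py", line 18, in line_ends
    i=1+np.argmax(st[1:,4]);ys,xs=np.where(L==i);p=np.c_[xs,ys].astype(float)
        ~~~~~~~~~^^^^^^^^^^
ValueError: attempt to get argmax of an empty sequence
```

```bash
cat > k.py <<'E'
from h import *
c=cam('wrist');x0,y0=222,140
I=c['image'][y0:212,x0:282].astype(int);g=I.max(2)
dark=(g<65).astype(np.uint8)
cn=max(cv2.findContours(dark,0,2)[0],key=cv2.contourArea)
hm=np.zeros(g.shape,np.uint8);cv2.drawContours(hm,[cv2.convexHull(cn)],-1,1,-1);hm=cv2.erode(hm,np.ones((3,3)))
print(g[::8,::6])
e,n=line_ends((g>130)&(hm>0),[x0,y0]);print(e,n)
W=ray(c,e,.032);d=W[0]-W[1];d*=np.sign(d[0]);print(W,np.degrees(np.arctan2(d[1],d[0])),np.linalg.norm(d))
p=cn[:,0,:]+[x0,y0]
P=ray(c,p,.007);l=P[P[:,1].argmax()];r=P[P[:,1].argmin()];print(l,r,(l+r)/2)
print('tail',ray(c,p[p[:,1]>=p[:,1].max()-1],.032).mean(0))
q=P[(p[:,1]<182)];A=np.c_[2*q[:,:2],np.ones(len(q))];s=np.linalg.lstsq(A,(q[:,:2]**2).sum(1),rcond=None)[0]
print('circ',s[:2],np.sqrt(s[2]+s[:2]@s[:2]))
E
python3 k.py
```

```text
[[172 168 174 170 166 164 167 171 168 167]
 [173 172 168 156  56  54  84 109 171 168]
 [176 164  60  60 205  61  55  54 104 168]
 [162 100  63  63  80  61  60  54  54 163]
 [168  83  62  59  60  59  58  54  54 166]
 [162 164  62  59  61  59  60  54  82 106]
 [170 166 165  62  60  58  60 106 108 122]
 [169 164 163 164  60  59  58 133 168 168]
 [161 162 166 165 163 168 166 166 169 158]]
[[245.96893188 151.00529251]
 [250.08308546 175.15619817]] 78
[[ 0.5290871  -0.19093954  0.032     ]
 [ 0.50912108 -0.20073102  0.032     ]] 26.123682791793478 0.0222377008142521
[ 0.50954434 -0.17962543  0.007     ] [ 0.51194088 -0.22234685  0.007     ] [ 0.51074261 -0.20098614  0.007     ]
tail [ 0.48717408 -0.20765129  0.032     ]
circ [ 0.50931623 -0.20095362] 0.021136913696324547
```

>>> drive_tool(
  moves=[
    [[0,0,-0.145],[0,0,0.02],0.045],
    [[0,0,0],[0,0.0035,0.04],0.045],
    [[0,0,0],[0,0,0.04],0.045],
    [[0,0,0],[0,0,0.02],0.045],
    [[0,0,0],[0,0,0],0.045],
  ],
)

```text
time: 2.42
eef_pos: [0.5079, -0.2006, 0.0765]
tcp_rot: [0.976, 0.216, -0.002, -0.001]
contact_force: [-0.3, 0.1, 0.4]
opening: 0.525
finger_force: 0.0
```

Run:
```python
from h import *
c=cam('wrist','w2.png')
s=ctrl.get_state();print(s['time'],s['eef_pos'],s['tcp_rot'],s['opening'])
```

```text
2.475 [ 0.50910297 -0.20112087  0.07812037] [ 9.76432217e-01  2.15823634e-01 -3.96614641e-04 -3.57355020e-04] 0.5260674713411762
```

View pics/w2.png

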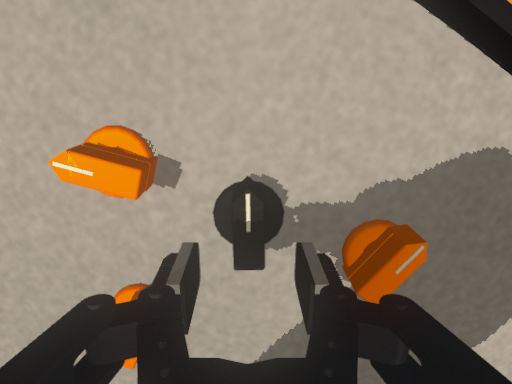

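The knob is aligned, with its white line vertical at column 248 and rows 193–232. It is clear of the neighbours. I'll refine the fore-aft position.

```bash
sed -i 's/x0,y0=222,140/x0,y0=205,172/; s/\[y0:212,x0:282\]/[y0:275,x0:292]/; s/p\[:,1\]<182/p[:,1]<225/; /print(g/d' k.py
cat >> k.py <<'E'
s=ctrl.get_state();p0=s['eef_pos'];R=__import__('scipy.spatial.transform',fromlist=['x']).Rotation.from_quat(s['tcp_rot']).as_matrix()
for n,X in (('line',W),('tail',ray(c,p[p[:,1]>=p[:,1].max()-1],.032).mean(0)[None]),('lowest',ray(c,p[p[:,1]<=p[:,1].min()][:1],.007))): print(n,(X-p0)@R)
print('skirtLR tool',([*((l+r)/2)]-p0)@R, p0)
E
python3 k.py
```

```text
[[245.41557473 193.96502067]
 [246.33112991 231.016528  ]] 157
[[ 0.52885096 -0.19116892  0.032     ]
 [ 0.50932868 -0.20076275  0.032     ]] 26.170867800187857 0.021752267942699192
[ 0.50923897 -0.17929497  0.007     ] [ 0.47871265 -0.22562206  0.007     ] [ 0.49397581 -0.20245852  0.007     ]
tail [ 0.48875841 -0.21280693  0.032     ]
circ [ 0.50958132 -0.20075246] 0.021254402802100596
line [[ 0.02143874 -0.0013279   0.04719973]
 [-0.00030858 -0.00086419  0.04718581]]
tail [[-0.02403969  0.00137914  0.04717252]]
lowest [[ 0.02342499 -0.00174607  0.07220061]]
skirtLR tool [-0.01496062 -0.0058302   0.07217066] [ 0.50992278 -0.20138241  0.07918692]
```

>>> drive_tool(
  moves=[
    [[0,0,0],[0,0,0.025],0.045],
    [[0,0,0],[0,-0.0005,0.018],0.045],
    [[0,0,0],[0,0,0.008],0.045],
    [[0,0,0],[0,0,0],0.045],
    [[0,0,0],[0,0,0],0.045],
  ],
)

```text
time: 3.15
eef_pos: [0.5101, -0.2001, 0.0281]
tcp_rot: [0.976, 0.217, 0.001, 0.0]
contact_force: [0.1, 0.1, 0.9]
opening: 0.525
finger_force: 0.0
```

>>> drive_tool(
  moves=[
    [[0,0,0],[0,0,0],0.025],
    [[0,0,0],[0,0,0],0.012],
    [[0,0,0],[0,0,0],0.005],
    [[0,0,0],[0,0,0],0.005],
    [[0,0,0],[0,0,0],0.005],
  ],
  grip_force=70,
)

```text
time: 3.78
eef_pos: [0.5102, -0.2002, 0.0282]
tcp_rot: [0.976, 0.217, 0.001, 0.001]
contact_force: [-0.4, 1.0, 4.1]
opening: 0.192
finger_force: 71.1
```

>>> drive_tool(
  moves=[
    [[0,0,0],[0,0,-0.03],0.005],
    [[0,0,0.12],[0,0,-0.03],0.005],
    [[0,0,0.12],[0,0,-0.03],0.005],
    [[0,0,0.12],[0,0,-0.03],0.005],
    [[0,0,0.117],[0,0,0],0.005],
  ],
)

```text
time: 4.4
eef_pos: [0.5106, -0.2005, 0.1497]
tcp_rot: [1.0, -0.022, 0.002, 0.001]
contact_force: [-0.2, 0.3, -1.6]
opening: 0.196
finger_force: 70.5
```

>>> drive_tool(
  moves=[
    [[0,0,0],[-0.008,-0.056,0],0.005],
    [[0,0,0],[-0.008,-0.056,0],0.005],
    [[0,0,0],[-0.008,-0.056,0],0.005],
    [[0,0,0],[-0.008,-0.056,0],0.005],
    [[0,0,0],[-0.008,-0.056,0],0.005],
  ],
)

```text
time: 5.03
eef_pos: [0.4796, 0.0833, 0.1466]
tcp_rot: [1.0, -0.02, -0.001, -0.0]
contact_force: [0.4, 0.4, -0.8]
opening: 0.191
finger_force: 70.4
```

>>> drive_tool(
  moves=[
    [[0,0,0],[0,0,0],0.005],
    [[0,0,0],[0,0,0],0.005],
    [[0,0,0],[0,0,0],0.005],
  ],
)

```text
time: 5.4
eef_pos: [0.4809, 0.0804, 0.1471]
tcp_rot: [1.0, -0.021, -0.0, 0.0]
contact_force: [-0.3, -0.6, -0.7]
opening: 0.194
finger_force: 70.4
```

Run:
```python
from h import *
c=cam('wrist','w3.png')
s=ctrl.get_state();print(s['time'],s['eef_pos'],s['tcp_rot'],s['opening'],s['contact_force'])
print(proj(c,[[.510,.078,.011],[.510,.078,.032]]))
```

```text
5.45 [0.48093989 0.08030207 0.14711855] [ 9.99775538e-01 -2.11859146e-02 -1.52374374e-04  8.09025109e-05] 0.19253886375235393 [ 0.13678678 -0.96627516 -0.59509859]
[[248.34486065 149.84629598]
 [248.44522513 155.22450897]]
```

View pics/w3.png

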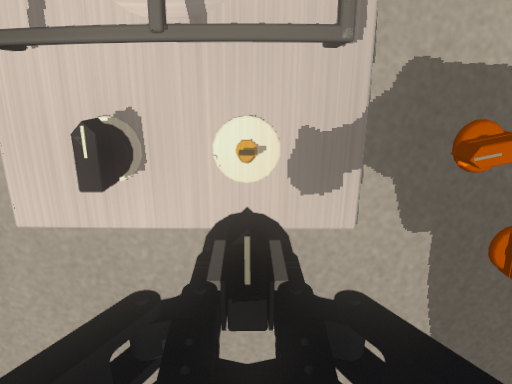

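The bare ring shows at (247,149) with its stem in the middle, and the held knob's white line runs vertically at column 248, rows 237–285. The hob's front edge is near row 228. I'll measure these in one frame.

Run:
```python
from h import *
from scipy.spatial.transform import Rotation as Ro
c=cam('wrist');im=c['image'];s=ctrl.get_state();p0=s['eef_pos'];R=Ro.from_quat(s['tcp_rot']).as_matrix()
I=im.astype(int);g=I.max(2);sat=g-I.min(2)
x0,y0=205,108
cr=im[y0:192,x0:290];ci=cr.astype(int)
ring=((ci[:,:,1]-ci[:,:,0]>=-6)&(ci.min(2)>190)).astype(np.uint8)
cn=max(cv2.findContours(ring,0,1)[0],key=cv2.contourArea)
h=cv2.convexHull(cn)[:,0,:]+[x0,y0];P=ray(c,h,.011);A=np.c_[2*P[:,:2],np.ones(len(P))]
q=np.linalg.lstsq(A,(P[:,:2]**2).sum(1),rcond=None)[0];ctr=q[:2];print('ring',ctr,'r',np.sqrt(q[2]+ctr@ctr),h.min(0),h.max(0))
# brass
st=((ci.max(2)-ci.min(2))>70)&(ci[:,:,0]>120);ys,xs=np.where(st);print('brass',xs.mean()+x0,ys.mean()+y0,xs.min()+x0,xs.max()+x0,ys.min()+y0,ys.max()+y0,st.sum(),'pred tip',proj(c,[[*ctr,.032]]),'at tip height',ray(c,[[(xs.min()+xs.max())/2+x0,(ys.min()+ys.max())/2+y0]],.030))
# front edge
e=[]
for u in list(range(30,195,5))+list(range(300,350,5)):
    col=cv2.GaussianBlur(im,(5,5),0)[205:245,u].astype(int).sum(1);e.append([u,205+np.argmin(np.diff(col))+.5])
E_=ray(c,e,.008);k,b=np.polyfit(E_[:,1],E_[:,0],1);r=E_[:,0]-k*E_[:,1]-b;ok=abs(r)<.0015;k,b=np.polyfit(E_[ok,1],E_[ok,0],1)
print('hob yaw',-np.degrees(np.arctan(k)),ok.sum(),'dist valve-front',(ctr[0]-k*ctr[1]-b)/np.hypot(1,k))
# held line
m=(g[232:290,240:257]>140);le,n=line_ends(m,[240,232]);W=ray(c,le,p0[2]+.0038);d=W[0]-W[1];d*=np.sign(d[0])
print('line',le,n,(W-p0)@R,np.degrees(np.arctan2(d[1],d[0])))
x=R[:,0];print('tool yaw',np.degrees(np.arctan2(x[1],x[0])),'ring in tool',(np.r_[ctr,.032]-p0)@R,p0)
```

```text
ring [0.5107195  0.08204938] r 0.024308878470308923 [213 117] [260 181]
brass 245.64084507042253 150.15140845070422 236 256 140 162 284 pred tip [[242.7091163  154.59974167]] at tip height [[0.51288044 0.07956837 0.03      ]]
hob yaw -2.6914117761982568 43 dist valve-front 0.06883642615808672
line [[246.5 238. ]
 [246.5 249. ]] 48 [[ 2.00366272e-02 -2.44871035e-05 -3.80583836e-03]
 [ 1.51487104e-02 -2.81991685e-05 -3.80441551e-03]] -2.472963119662575
tool yaw -2.4294529471031514 ring in tool [ 0.02968365 -0.00300728  0.11516724] [0.48096925 0.08031788 0.1471763 ]
```

```bash
cat > v.py <<'E'
from h import *
from scipy.spatial.transform import Rotation as Ro
c=cam('wrist');im=c['image'];s=ctrl.get_state();p0=s['eef_pos'];R=Ro.from_quat(s['tcp_rot']).as_matrix()
x0,y0=205,108
ci=im[y0:192,x0:290].astype(int)
print(ci[20,::6].tolist(), ci[42,60:84:3].tolist())
ring=((ci[:,:,1]-ci[:,:,0]>=-6)&(ci.min(2)>120)).astype(np.uint8)
ys,xs=np.where(cv2.morphologyEx(ring,cv2.MORPH_OPEN,np.ones((3,3))));h=cv2.convexHull(np.c_[xs,ys].astype(np.int32))[:,0,:]+[x0,y0]
P=ray(c,h,.011)[:,:2]
for _ in range(4):
    A=np.c_[2*P,np.ones(len(P))];q=np.linalg.lstsq(A,(P**2).sum(1),rcond=None)[0];ctr=q[:2];r=np.sqrt(q[2]+ctr@ctr)
    e=np.linalg.norm(P-ctr,axis=1)-r;print(ctr,r,abs(e).max(),len(P));P=P[e>-.0008]
print(h.min(0),h.max(0),'pred tip',proj(c,[[*ctr,.032]]))
g=im[232:290,240:257].astype(int).max(2);print(g[::6])
le,n=line_ends(g>95,[240,232]);W=ray(c,le,p0[2]+.0038);d=W[0]-W[1];d*=np.sign(d[0])
print('line',le,n,(W-p0)@R,np.degrees(np.arctan2(d[1],d[0])))
print('ring in tool',(np.r_[ctr,.032]-p0)@R,p0)
E
python3 v.py
```

```text
[[200, 186, 172], [200, 187, 173], [200, 185, 171], [229, 229, 203], [229, 231, 207], [229, 229, 205], [229, 228, 204], [229, 227, 202], [229, 227, 202], [229, 225, 199], [229, 223, 197], [222, 209, 183], [200, 183, 170], [196, 181, 168], [193, 178, 164]] [[191, 179, 156], [229, 226, 200], [229, 220, 192], [229, 220, 192], [228, 219, 190], [206, 192, 172], [197, 182, 168], [194, 180, 167]]
[0.51071382 0.0813324 ] 0.0246775981207818 0.00406770625073985 24
[0.51060279 0.08082425] 0.025012036953271 0.001431522444356896 22
[0.51045164 0.08051515] 0.025183900397326934 0.000583316554457515 21
[0.51045164 0.08051515] 0.025183900397326934 0.000583316554457515 21
[213 117] [270 180] pred tip [[244.87466397 154.91988459]]
[[ 50  49  49  53  55  56  56  56  56  52  49  49  48  49  49  48  49]
 [ 54  53  54  52 113 143 143 143 143 117  68  46  46  46  45  47  45]
 [ 44  44  43  43 110 142 143 142 141 114  65  41  43  43  42  43  42]
 [ 40  40  41  40 109 140 140 140 140 114  64  40  39  39  39  39  39]
 [ 38  38  35  37 107 138 139 138 139 112  62  35  36  37  38  36  36]
 [ 36  33  35  34  84 125 138 138 138 111  60  33  35  32  33  36  34]
 [ 33  33  31  32  83 125 137 137 137 109  58  30  31  32  31  31  33]
 [ 30  31  30  32  82 125 137 137 136 122  76  30  30  31  30  31  30]
 [ 28  30  28  28  82 123 136 137 137 121  75  28  30  27  28  29  29]
 [ 27  28  29  26  29  29  28  27  29  28  27  26  27  27  27  28  27]]
line [[246.37915033 235.97801263]
 [247.12928279 283.02982427]] 261 [[ 2.09420417e-02  1.79421912e-05 -3.80336048e-03]
 [-7.45194263e-04  3.09874667e-04 -3.79985863e-03]] -1.6534720366197142
ring in tool [ 0.02944384 -0.00134242  0.11525223] [0.48099619 0.0804269  0.14725705]
```

```bash
sed -i 's/^ring=.*/ring=(ci[:,:,0]>214).astype(np.uint8)/; /print(ci/d; s/print(g\[::6\])//' v.py
cat >> v.py <<'E'
gg=im.astype(int).max(2)
for u in range(240,257,2):
    v=195+np.where(gg[195:235,u]<100)[0][0]; print(u,v,((ray(c,[[u,v-.5]],p0[2]+.0038)-p0)@R)[0,:2]*1e3)
print('tail', [ (u,[v for v in range(290,345) if abs(gg[v+1,u]-gg[v-1,u])>10]) for u in (240,250,258)])
print('tail -23 px',proj(c,p0+R@[-.023,0,-.0038]),'27',proj(c,p0+R@[.027,0,-.0038]))
E
python3 v.py
```

```text
[0.51005909 0.079938  ] 0.02650402639564911 0.0003097525715174479 26
[0.51005909 0.079938  ] 0.02650402639564911 0.0003097525715174479 26
[0.51005909 0.079938  ] 0.02650402639564911 0.0003097525715174479 26
[0.51005909 0.079938  ] 0.02650402639564911 0.0003097525715174479 26
[213 116] [279 182] pred tip [[245.8391774  155.41645483]]
line [[246.37915033 235.97801263]
 [247.12928279 283.02982427]] 261 [[ 2.09580345e-02  5.25740138e-05 -3.80202423e-03]
 [-7.32954049e-04  3.42312797e-04 -3.79991930e-03]] -1.6465786151926052
ring in tool [ 0.02909707 -0.00060676  0.11527683] [0.48097354 0.08055911 0.14727966]
240 213 [30.97332467 -2.41470353]
242 212 [31.38911771 -1.63546846]
244 210 [32.21828567 -0.85644299]
246 208 [33.0440962  -0.08052224]
248 209 [32.63123686  0.69281579]
250 210 [32.21752515  1.46768212]
252 212 [31.38786444  2.24579886]
254 213 [30.97158011  3.02455325]
256 213 [30.97117995  3.8016283 ]
tail [(240, [330, 331]), (250, [330, 331]), (258, [330, 331])]
tail -23 px [[246.37465403 326.31835406]] 27 [[246.22788101 221.94826457]]
```

Run:
```python
import cv2,numpy as np
o=[]
for f,(x,y) in (('w3.png',(195,195)),('w2.png',(195,160))):
    im=cv2.imread('pics/'+f)[y:y+140,x:x+100].astype(float)
    im=255*(np.clip(im/170,0,1))**.45
    o.append(cv2.resize(im,None,fx=4,fy=4,interpolation=cv2.INTER_NEAREST))
cv2.imwrite('pics/z.png',np.hstack(o))
```

```text
[ WARN:0@0.036] global loadsave.cpp:1063 imwrite_ Unsupported depth image for selected encoder is fallbacked to CV_8U.
```

View pics/z.png

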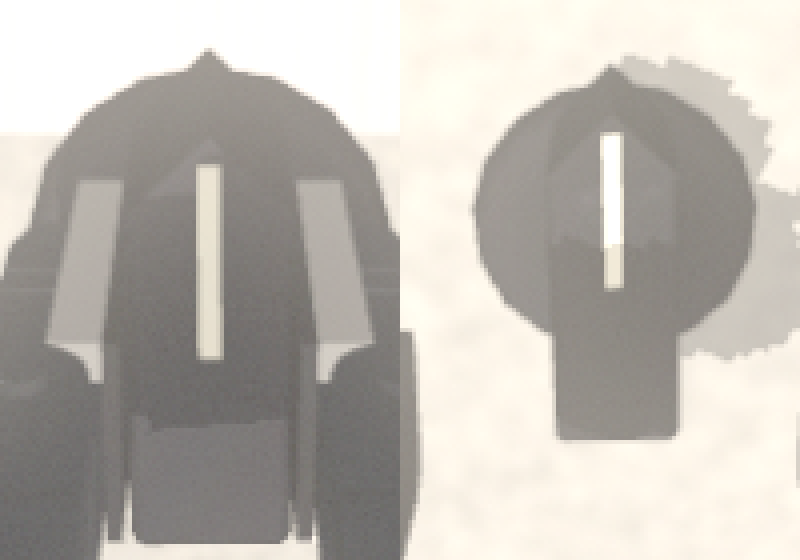

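The zoom shows the held knob (left) with top nose tip at pixel (247.2,229.5) and tail at row 330.7. In w2 (right) the nose tip is at (247.7,188.7) and the tail at row 269.5. I'll compute the knob axis in the tool frame from both.

Run:
```python
from h import *
from scipy.spatial.transform import Rotation as Ro
c=cam('wrist');s=ctrl.get_state();p0=s['eef_pos'];R=Ro.from_quat(s['tcp_rot']).as_matrix()
ct=dict(c);ct['R']=np.array(c['R'])@R;ct['t']=np.array(c['R'])@p0+c['t']
print('cam in tool',-ct['R'].T@ct['t'],Ro.from_matrix(ct['R']).as_rotvec())
f=lambda n,px,z:print(n,np.round(ray(ct,px,z)[:,:2]*1e3,2).tolist())
f('w3 nose,tail,linetop,linebot',[[246.8,229.2],[247,330.4],[246.9,235.7],[246.9,284.2]],-.0038)
f('w3 apex',[[246.8,207.2]],.0212)
h=.0781
f('w2 nose,tail,lt,lb',[[247.2,188.4],[248.5,269.2],[247.2,192.7],[247.6,231.7]],h-.032)
f('w2 apex,left,right',[[247.2,176.0],[213,212.5],[283.5,212.5],[247,181.2]],h-.007)
f('w2 ground',[[247.2,176.0],[247,181.2]],h)
w=np.array([.51006,.07994,.011]);T=(w-p0)@R;print('ring tool',T,'tip shift',)
f('brass@tip',[[245.6,150.2]],(np.array([0,0,.031])-p0)@R[:,2])
```

```text
cam in tool [ 0.07849681  0.00043242 -0.12588089] [ 0.24316119  0.24437368 -1.5575792 ]
w3 nose,tail,linetop,linebot [[23.91, 0.25], [-25.22, 0.3], [21.09, 0.29], [-1.29, 0.27]]
w3 apex [[23.89, 0.22]]
w2 nose,tail,lt,lb [[25.36, 0.41], [-23.78, 1.15], [22.95, 0.41], [0.07, 0.62]]
w2 apex,left,right [[25.49, 0.41], [1.83, -21.05], [1.81, 23.17], [22.22, 0.29]]
w2 ground [[23.61, 0.41], [20.22, 0.28]]
ring tool [ 0.02911876 -0.00042493  0.13631857] tip shift
brass@tip [[32.74, -0.75]]
```

Both views agree: the knob axis sits 2.6 mm behind the TCP and 0.3 mm to the side. The valve is at tool (29.1, -0.4) mm, so I move (+31.8, -0.7) mm and descend.

>>> drive_tool(
  moves=[
    [[0,0,0.005],[0.0318,-0.0007,0.02],0.005],
    [[0,0,0],[0,0,0.04],0.005],
    [[0,0,0],[0,0,0.02],0.005],
    [[0,0,0],[0,0,0],0.005],
    [[0,0,0],[0,0,0],0.005],
  ],
)

```text
time: 6.28
eef_pos: [0.5134, 0.0808, 0.0683]
tcp_rot: [1.0, -0.023, 0.001, 0.0]
contact_force: [-0.1, 0.5, -0.3]
opening: 0.191
finger_force: 70.4
```

Run:
```python
from h import *
s=ctrl.get_state();print(s['time'],s['eef_pos'],s['tcp_rot'],s['contact_force'])
p=s['eef_pos'];th=np.arctan2(-.0424,1);print('knob axis',p[:2]+[-.00265*np.cos(th)+.0003*np.sin(th),-.00265*np.sin(th)-.0003*np.cos(th)],'valve .51006 .07994')
```

```text
6.275 [0.5134152  0.08075595 0.0683247 ] [ 9.99740371e-01 -2.27696389e-02  8.56777724e-04  3.32307802e-06] [-0.12933064  0.49743784 -0.28513952]
knob axis [0.51075487 0.08056848] valve .51006 .07994
```

>>> drive_tool(
  moves=[
    [[0,0,0],[-0.0006,0.0006,0.004],0.005],
    [[0,0,0],[0,0,0.004],0.005],
    [[0,0,0],[0,0,0.004],0.005],
    [[0,0,0],[0,0,0.002],0.005],
    [[0,0,0],[0,0,0],0.005],
  ],
)

```text
time: 6.9
eef_pos: [0.5123, 0.0803, 0.0533]
tcp_rot: [1.0, -0.023, 0.0, 0.0]
contact_force: [1.8, -0.7, -2.1]
opening: 0.196
finger_force: 70.4
```

>>> drive_tool(
  moves=[
    [[0,0,0],[0,0,0.003],0.005],
    [[0,0,0],[0,0,0.003],0.005],
    [[0,0,0],[0,0,0.002],0.005],
    [[0,0,0],[0,0,0],0.005],
  ],
)

```text
time: 7.4
eef_pos: [0.5123, 0.0803, 0.0452]
tcp_rot: [1.0, -0.023, 0.0, 0.0]
contact_force: [1.9, -2.2, -1.2]
opening: 0.194
finger_force: 70.4
```

>>> drive_tool(
  moves=[
    [[0,0,0],[0,0,0.001],0.005],
    [[0,0,0],[0,0,0.001],0.005],
    [[0,0,0],[0,0,0],0.005],
  ],
)

```text
time: 7.78
eef_pos: [0.5123, 0.0803, 0.0437]
tcp_rot: [1.0, -0.023, 0.0, 0.0]
contact_force: [1.2, -1.7, 3.6]
opening: 0.196
finger_force: 70.9
```

Spring contact starts at about TCP z = 0.0445, as expected. Pressing in.

>>> drive_tool(
  moves=[
    [[0,0,0],[0,0,0.001],0.005],
    [[0,0,0],[0,0,0.001],0.005],
    [[0,0,0],[0,0,0.001],0.005],
    [[0,0,0],[0,0,0],0.005],
  ],
  grip_force=90,
)

```text
time: 8.28
eef_pos: [0.5124, 0.0803, 0.0408]
tcp_rot: [1.0, -0.023, 0.0, 0.0]
contact_force: [0.3, -1.8, 7.1]
opening: 0.189
finger_force: 92.8
```

>>> drive_tool(
  moves=[
    [[0,0,0],[0,0,0.001],0.005],
    [[0,0,0],[0,0,0.0005],0.005],
    [[0,0,0],[0,0,0],0.005],
  ],
)

```text
time: 8.65
eef_pos: [0.5124, 0.0803, 0.0401]
tcp_rot: [1.0, -0.022, 0.0, 0.0]
contact_force: [-0.6, -3.1, 10.0]
opening: 0.184
finger_force: 93.5
```

>>> drive_tool(
  moves=[
    [[0,0,0],[0,0,0.0007],0.005],
    [[0,0,0],[0,0,0.0007],0.005],
    [[0,0,0],[0,0,0],0.005],
    [[0,0,0],[0,0,0],0.005],
  ],
)

```text
time: 9.15
eef_pos: [0.5125, 0.0803, 0.0399]
tcp_rot: [1.0, -0.022, -0.0, 0.0]
contact_force: [-4.9, -3.0, 17.5]
opening: 0.186
finger_force: 94.6
```

Run:
```python
from h import *
c=cam('wrist');s=ctrl.get_state();print(s['eef_pos'],s['contact_force'],s['wrist_torque'])
im=c['image'][160:340,150:350][:,:,::-1].astype(float)
cv2.imwrite('pics/f.png',cv2.resize((255*np.clip(im/170,0,1)**.45).astype(np.uint8),None,fx=3.3,fy=3.3))
```

```text
[0.51253166 0.08030004 0.03984371] [-5.18512946 -2.62475013 17.77715405] [-0.52511994  0.86104781 -0.03398071]
```

View pics/f.png

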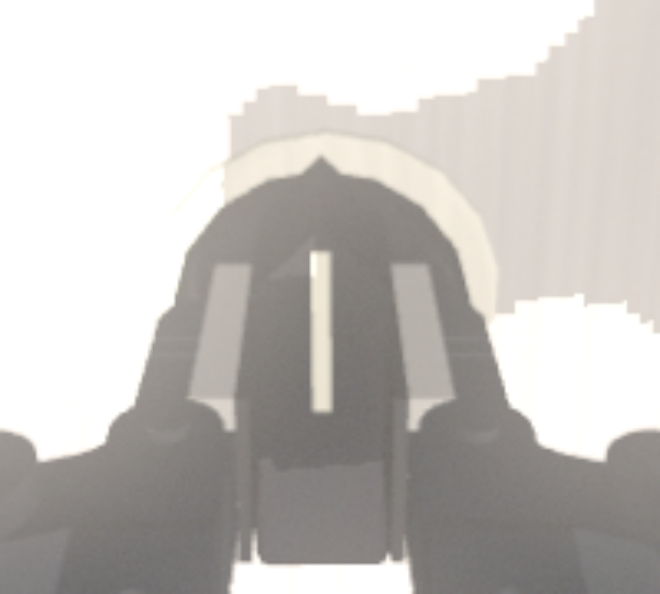

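The picture shows the knob concentric on the ring, with its pointer to the rear at (247,208). The stem is on its stop: the force rose from 10 to 17.8 N over only 0.2 mm.

```bash
python3 -c "
from plant import ctrl
print(ctrl.sign_off())"
```

```text
the job is handed in; nothing more can be done
None
```

The knob is fully home on the bare stem with its pointer to the rear, pressed against the valve stop at about 18 N and still gripped; I handed the job in at about 9 s, with the tray, bowl and jar left alone.

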